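# Find the clear socket for the leaning price sign

## Robot

A 6-joint arm with a two-finger parallel gripper is mounted at the origin on the work surface. World frame = base frame: x ahead of the robot, y to its left, z up, the work surface at z = 0. Lengths are in m, angles in degrees, forces in N, time in s.
With the tool pointing down it reaches from about 0.35 to 0.875 m from the base axis. Payload 4.2 kg.
Tool frame: the origin (TCP) lies midway between the tips of the shut fingers; the grasp point (between the pads) lies 19 mm behind it; y points along the fingers, z is the direction in which the jaws open and shut, and the axes are right-handed (so a half turn about y gives the same grasp; the last joint's range is limited). The gripper opens to 87 mm and grips with 3 to 60 N. Pads are 19 mm wide; open, the fingers measure 117 mm over their backs; the gripper's body (75 mm by 190 mm) begins 51 mm behind the grasp point.
Start: joints at [78.644, 22.042, 0.453, 0, -68.411, -14.817], TCP at [0.276, 0.561, 0.223] pointing down, gripper open.
Joint ranges: [-179.83, 179.83], [-69.29, 118.12], [-61.27, 80.66], [-181.25, 117.63], [-171.15, -9.14], [-177.46, 177.46]. Speed limits (degrees/s): [159.86, 159.86, 180, 180, 180, 180].

## Interface

Orientations are given as [roll, pitch, yaw] about the fixed x, y, z axes, in that order (R = Rz(yaw) Ry(pitch) Rx(roll)).
In Python, from workcell import env gives the robot as it stands. The module is installed in compiled form; this text tells all that it offers. Calls block until the motion is done:
- env.goto(position, orientation): joint-space move of the TCP to a pose.
- env.move_straight(position, rotation=None, rate=0.15, force_limit=None): straight line of the TCP; rotation=None keeps the orientation; rate is the mean speed in m/s. With force_limit (N) it stops when the force on the tool has changed by that much, and returns True; else False.
- env.set_joints(angles): joint-space move.
- env.gripper_to(opening, grasp_force=None): opening from 0.0 (shut) to 1.0 (fully open); grasp_force is the grip in N (None keeps the last); returns when the fingers have stopped.
- env.dwell(seconds).
- env.inverse_kinematics(position, orientation): joint angles nearest the present ones, or None.
- env.read_state(): the state.
- env.grab_frame(name): name is "scene" or "top" or "wrist"; returns a dict with "image" (384x512x3 uint8, blue, green, red), "fx", "fy", "cx", "cy" (pixels), "position" and "orientation" of the camera in the world. Camera axes: x right, y up, looking along -z (the intrinsics and any distortion apply to the point x, -y, -z); pixel columns grow to the right and rows downward; lengths in m; the calibration is good to about 2 mm. A picture is of the moment at which its call begins. There is no depth.
A pose or a line that the arm cannot do raises env.Unreachable and nothing moves.
- env.close_job(): hands the job in, once; it reports no verdict.
Trained networks look in a picture, given as the dict that the camera call returned (one of the last four; its "shot" number tells which), for a name from the list of things; names that differ only in an ending like _2 or _b are one class to them, and where a whole thing is asked for, a point or a joint stands for the part that bears it (a point fixed in the world has none). Each returns a list of dicts, best first, with "score" (0 to 1); they miss things now and then, are a little off and sometimes report something else, mostly with a low value. They report only what shows in the picture. A call takes as long as a camera call. They do not tell look-alikes from the thing itself.
- env.search_frame(picture, thing): "xyz" ([x, y, z] in m, in world coordinates, good to about 4 mm: the middle of the surface that is visible of it).
- env.trace(picture, thing): "mask" (384x512 bool, what is visible of it).
The state is a dict: "clock": time; "joint_positions": joint angles; "qvel": joint speeds; "joint_torque": joint torques, N m; "position": TCP position; "tool_rot": TCP orientation; "force": force on the tool from outside, world axes, zero at the start; "wrist_torque": the same for the moment, N m; "opening": opening from 0.0 (shut) to 1.0 (fully open).
Only numpy, scipy, OpenCV 4.12 (cv2) and the standard library are available. Lean on these libraries where they do the work, as an engineer would, in place of code of your own. Each camera call takes 0.05 s, during which the arm holds its last target. There are 200 camera calls.

## Task

Take the price-sign post out of the white stand and find the socket of the leaning sign rail that is still clear: push the post in firmly past the stiff dust plug until it bottoms, and see whether the red ring has come down to the mouth; if it stops with the ring well above the mouth, a broken stub is in there, so draw it out and try another. Leave the post standing fully home in the clear socket, the ring's lower edge level with the mouth, let go of it, and leave the bun tray, the jar and the tongs where they are.

Things in the scene. Friction and masses are not known exactly. Their poses are not given: they have to be found in the camera images.
- post: Loose sign post, about 70 g, 144 mm long, at first upright in the stand: aluminium rod, 12 mm diameter, foot tapered over 4 mm, red ring, a thin pink-edged white card (56 wide, 32 high) on the rod 68 to 100 mm above the foot, and a round black grip, 20 mm diameter, 104 to 144 mm above the foot. Origin at the foot, z along the rod to the grip. Which way the card faces does not matter.
- post_tip (a point): The foot of the post (lower end of the rod), same point as the post's origin. At the start it is 10 mm above the table, in the stand.
- post_ring (a point): Centre of the rod at the lower edge of the red ring mark, 60 mm from the foot. The ring is 4 mm high and no thicker than the rod: it does not act as a stop.
- stand: White plastic stand, fixed, 80 x 80 x 50 mm, with one wide upright hole (14 mm diameter, 40 mm deep) in the middle of its top, in which the post stands at the start. Origin at the centre of its underside, z up.
- rail: Fixed wooden block 50 x 190 x 85 mm on a dark steel foot (130 x 200 x 8), leaning 30 degrees from vertical, top towards the rail's own -x side (roughly world +y, the stand's side). Three sockets, 14 mm diameter, 55 mm apart along y, mouths chamfered 4 mm, go down along the lean. Just one is clear; which one varies and cannot be seen. Origin at the centre of the foot's underside, z up.
- mouth0 (a point): Centre of the mouth of socket 0 (the end on the rail's +y side), on the block's leaning top face, 92 mm above the table. A stiff grey dust plug sits 14 mm down; the post pushes it ahead against a steady drag of 6 to 8 N (the drag does not tell a clear socket), and it stays down when the post is drawn out.
- deep0 (a point): Point on the axis of socket 0, 60 mm below its mouth along the lean: the post's foot is here when the post is fully home, and comes up hard, if that socket is clear; with a broken stub inside, it comes up hard 12 to 20 mm sooner. The line from deep0 to mouth0 is the socket's axis.
- mouth1 (a point): Centre of the mouth of socket 1 (middle), on the block's leaning top face, 92 mm above the table. A stiff grey dust plug sits 14 mm down; the post pushes it ahead against a steady drag of 6 to 8 N (the drag does not tell a clear socket), and it stays down when the post is drawn out.
- deep1 (a point): Point on the axis of socket 1, 60 mm below its mouth along the lean: the post's foot is here when the post is fully home, and comes up hard, if that socket is clear; with a broken stub inside, it comes up hard 12 to 20 mm sooner. The line from deep1 to mouth1 is the socket's axis.
- mouth2 (a point): Centre of the mouth of socket 2 (the end on the rail's -y side), on the block's leaning top face, 92 mm above the table. A stiff grey dust plug sits 14 mm down; the post pushes it ahead against a steady drag of 6 to 8 N (the drag does not tell a clear socket), and it stays down when the post is drawn out.
- deep2 (a point): Point on the axis of socket 2, 60 mm below its mouth along the lean: the post's foot is here when the post is fully home, and comes up hard, if that socket is clear; with a broken stub inside, it comes up hard 12 to 20 mm sooner. The line from deep2 to mouth2 is the socket's axis.
- bun_tray: Bystander, loose: light wooden tray 240 x 170 x 20 mm with five brown buns up to 40 mm high. Origin at the centre of its underside.
- jar: Bystander, loose: amber jar, 70 mm diameter, 100 mm high, orange cap. Origin at the centre of its underside.
- tongs: Bystander, loose: steel bread tongs lying flat, 220 mm long, 50 mm wide, 23 mm high. Origin at the centre of the underside.
Not all that is in view belongs to the job. Of the things shaped like the post, the aluminium one is meant.

How it is judged:
By the outcome, as a careful person would: the job done as asked, in the order asked, and still so for the second after the job is handed in, with the robot touching nothing.
It also fails if it takes over 51 s, if anything falls off the work surface, if the arm or the gripper's body presses on something with over 40 N, if the wrist force passes 120 N, or if a joint passes its speed limit or range.

## Working session

There is one attempt and no reset: what is moved stays moved. The work goes in short steps, each a Python script; the robot and the scene stay as the last script left them, time stands still between calls to the robot, and variables do not carry over. Pictures are saved under pics/ and viewed, about 8 in all and at most 12, crops included, and the job is handed in when it is done.

```bash
mkdir -p pics
cat > h.py <<'E'
import numpy as np, cv2
from workcell import env
from scipy.spatial.transform import Rotation as R
def rot(o): return R.from_euler('xyz',o,degrees=True).as_matrix()
def proj(f,p):
    c=rot(f["orientation"]).T@(np.array(p,float)-f["position"])
    return np.array([f["cx"]+f["fx"]*c[0]/-c[2], f["cy"]-f["fy"]*c[1]/-c[2]])
def ray(f,uv):
    d=np.array([(uv[0]-f["cx"])/f["fx"],-(uv[1]-f["cy"])/f["fy"],-1.])
    d=rot(f["orientation"])@d; return np.array(f["position"]),d/np.linalg.norm(d)
def onz(f,uv,z):
    p,d=ray(f,uv); return p+d*(z-p[2])/d[2]
def tri(obs):
    A=np.zeros((3,3));b=np.zeros(3)
    for f,uv in obs:
        p,d=ray(f,uv);M=np.eye(3)-np.outer(d,d);A+=M;b+=M@p
    return np.linalg.solve(A,b)
E
python3 - <<'E'
from h import *
import pickle
F={}
for n in ["scene","top"]:
    f=env.grab_frame(n);F[n]=f;cv2.imwrite(f"pics/{n}0.png",f["image"])
    print(n,{k:v for k,v in f.items() if k!="image"})
    for t in ["post","stand","rail","mouth0","mouth1","mouth2","bun_tray","jar","tongs"]:
        for r in env.search_frame(f,t)[:4]:
            print(t,round(r["score"],2),np.round(r["xyz"],3),proj(f,r["xyz"]).round())
pickle.dump(F,open("F0.pkl","wb"))
cv2.imwrite("pics/both0.png",np.hstack([F["scene"]["image"],F["top"]["image"]]))
print(env.read_state())
E
```

```text
scene {'fx': 354.92033927641285, 'fy': 354.92033927641285, 'cx': 259.14467881665655, 'cy': 187.29204463270426, 'position': array([1.2927081 , 0.60215262, 0.75069355]), 'orientation': array([ 55.38803113,  -0.95994284, 124.86506913]), 'shot': 1}
post 0.59 [0.464 0.216 0.102] [306. 195.]
post 0.3 [0.558 0.047 0.047] [245. 204.]
stand 0.79 [0.488 0.228 0.044] [304. 215.]
rail 0.94 [0.56  0.05  0.045] [245. 205.]
mouth0 0.97 [0.553 0.056 0.044] [248. 205.]
mouth1 0.97 [0.553 0.056 0.044] [248. 205.]
mouth2 0.97 [0.553 0.056 0.044] [248. 205.]
bun_tray 0.64 [ 0.451 -0.355  0.019] [181. 161.]
bun_tray 0.29 [0.554 0.049 0.046] [246. 204.]
jar 0.65 [ 0.65  -0.243  0.065] [161. 183.]
tongs 0.98 [0.581 0.435 0.014] [352. 268.]
tongs 0.53 [0.554 0.047 0.044] [245. 205.]
top {'fx': 369.5987654143856, 'fy': 369.5987654143856, 'cx': 251.37997420902852, 'cy': 190.0053126830886, 'position': array([0.33912483, 0.04171419, 1.11068007]), 'orientation': array([  7.49947306,  -0.38212668, -90.27379881]), 'shot': 2}
post 0.75 [0.373 0.352 0.011] [144. 228.]
stand 0.56 [0.455 0.211 0.053] [190. 198.]
rail 
[... 405 characters left out ...]
[0.561 0.411 0.017] [126. 165.]
{'clock': 1.0, 'joint_positions': array([ 7.86444306e+01,  2.20412166e+01,  4.52250267e-01, -8.60617667e-04,
       -6.84115518e+01, -1.48156173e+01]), 'qvel': array([-0.02261445, -0.07687482, -0.05979327, -0.11511107, -0.13875484,
        0.07404643]), 'joint_torque': array([-6.61764843e-04, -3.90473449e+01,  1.87628067e+01,  4.22459945e+00,
        1.55541161e-02, -1.91813729e-05]), 'position': array([0.27563242, 0.56090695, 0.22255015]), 'tool_rot': array([-8.99992944e+01, -6.41137961e-04,  1.53828497e+02]), 'force': array([-0.3419149 , -0.28009651, -0.39947616]), 'wrist_torque': array([-0.01768383,  0.00134973, -0.02046286]), 'opening': 0.9989995260289156}
```

View pics/scene0.png

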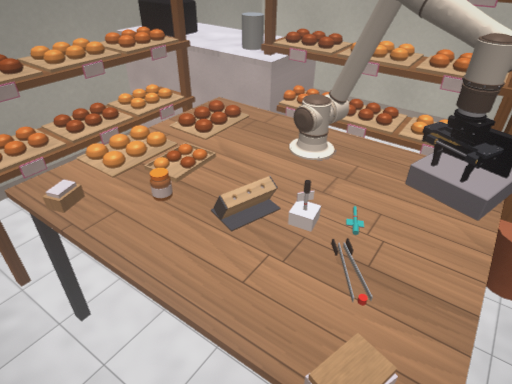

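View pics/top0.png

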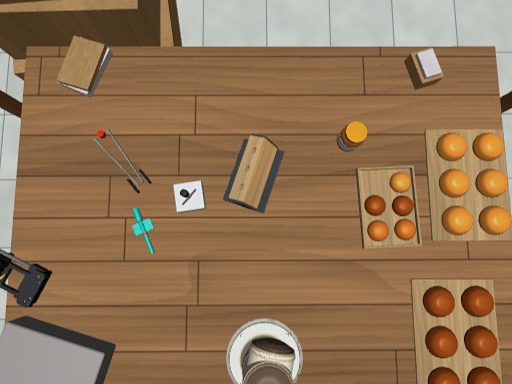

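The candidates are the aluminium post with the black grip, standing in the white stand (scene 306,195; top 187,195), and the teal cross-shaped look-alike lying on the table (scene 355,220; top 144,228). I choose the one in the stand. The rail is at top (253,174), with its row of mouths running from near the base towards +x. Next I'll look from close by.

Run:
```python
from h import *
import pickle
for yaw in (0,90,180,-90):
    print(yaw, env.inverse_kinematics([0.47,0.17,0.40],[-90,0,yaw]))
env.goto([0.45,0.14,0.40],[-90,0,150 if env.inverse_kinematics([0.45,0.14,0.40],[-90,0,150]) is not None else 0])
f=env.grab_frame("wrist");s=env.read_state()
print({k:v for k,v in f.items() if k!="image"},s["clock"],s["position"],s["tool_rot"],s["joint_positions"])
cv2.imwrite("pics/wrist1.png",f["image"])
F=pickle.load(open("F0.pkl","rb"));F["wrist1"]=f;pickle.dump(F,open("F0.pkl","wb"))
for t in ["post","stand","rail"]:
    for r in env.search_frame(f,t)[:3]: print(t,r["score"],np.round(r["xyz"],3),proj(f,r["xyz"]).round())
a=cv2.resize(F["scene"]["image"][160:240,200:330],None,fx=6,fy=6,interpolation=cv2.INTER_CUBIC)[:,:780]
cv2.imwrite("pics/crop_scene.png",a)
```

```text
0 [ 3.85316364e+01  5.29113895e+00  3.03146604e+00 -2.54444375e-14
 -8.77403271e+01 -1.28531636e+02]
90 [ 38.53163636   5.29113895   3.03146604   0.         -87.74032709
 -38.53163636]
180 [ 3.85316364e+01  5.29113895e+00  3.03146604e+00  2.54444375e-14
 -8.77403271e+01  5.14683636e+01]
-90 [ 38.53163636   5.29113895   3.03146604   0.         -87.74032709
 141.46836364]
{'fx': 286.83228409886425, 'fy': 286.83228409886425, 'cx': 259.7818520163108, 'cy': 186.29389803574492, 'position': array([0.51056906, 0.1067185 , 0.56118866]), 'orientation': array([-1.47170193e+01, -6.11667834e-02, -1.19910490e+02]), 'shot': 3} 2.8333 [0.44996615 0.14077662 0.3992636 ] [-8.99312762e+01 -4.36325384e-02  1.50066765e+02] [ 3.71756681e+01  2.29943674e+00 -3.20713222e-01 -1.34772659e-02
 -8.74601339e+01  2.28917299e+01]
post 0.62 [0.458 0.209 0.135] [218. 176.]
post 0.48 [0.379 0.347 0.003] [191. 227.]
stand 0.92 [0.469 0.202 0.05 ] [225. 159.]
rail 0.74 [0.538 0.033 0.078] [291.  71.]
```

View pics/wrist1.png

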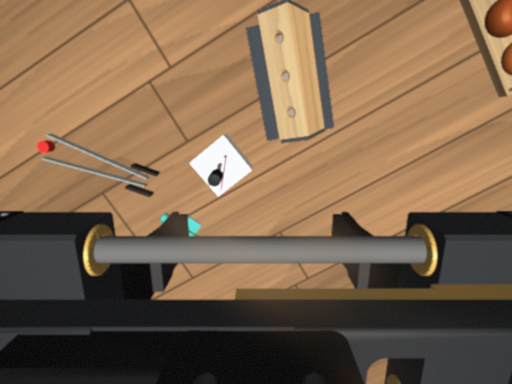

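View pics/crop_scene.png

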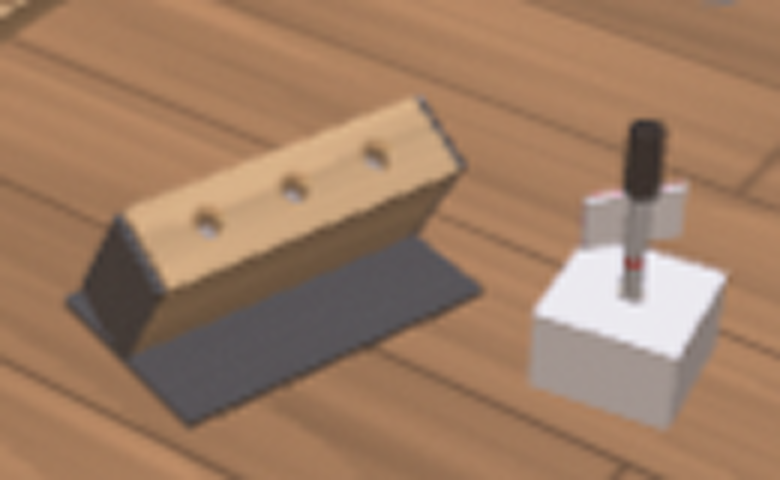

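The crop confirms an aluminium rod with a black grip, red ring and white card in the stand. In the wrist picture the mouths are at (279,37), (285,76) and (291,112), and the grip top is near (216,177).

Run:
```python
from h import *
import pickle
F=pickle.load(open("F0.pkl","rb"));w=F["wrist1"];s=F["scene"];t=F["top"]
# refine mouths: print wrist/z-plane, scene/z-plane
W=[(279,37),(285,76),(291,112)]; S=[((u+.5)/6-.5+200,(v+.5)/6-.5+160) for u,v in [(208,222),(293,188),(375,155)]]
for a,b in zip(W,S): print(onz(w,a,.092).round(4),onz(s,b,.092).round(4),tri([(w,a),(s,b)]).round(4))
print("grip top",onz(w,(214,178),.154))
# stand top centre corners
c=[onz(w,p,.05) for p in [(222,135),(252,166),(220,196),(190,165)]];print(np.round(c,4),np.mean(c,0))
def crop(f,u,v,r,k): return cv2.resize(f["image"][v-r:v+r,u-r:u+r],None,fx=k,fy=k,interpolation=cv2.INTER_CUBIC)
cv2.imwrite("pics/c2.png",np.hstack([crop(w,287,72,50,4),crop(w,218,170,40,5)]))
```

```text
[0.5883 0.0284 0.092 ] [0.5917 0.0318 0.092 ] [0.5885 0.0285 0.0889]
[0.536  0.0468 0.092 ] [0.5405 0.0494 0.092 ] [0.5362 0.0463 0.0883]
[0.4843 0.0642 0.092 ] [0.4886 0.0671 0.092 ] [0.484  0.064  0.0882]
grip top [0.46173568 0.2112339  0.154     ]
[[0.508  0.1843 0.05  ]
 [0.4338 0.1665 0.05  ]
 [0.4146 0.2466 0.05  ]
 [0.4913 0.2626 0.05  ]] [0.46193534 0.21499658 0.05      ]
```

View pics/c2.png

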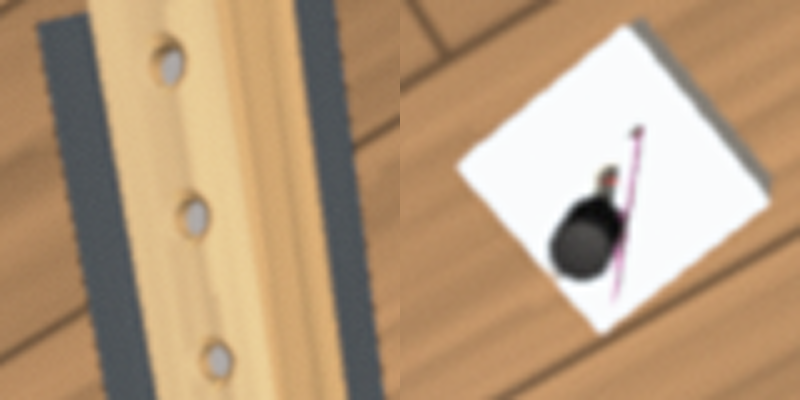

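```bash
cat >> h.py <<'E'
a=np.radians(-19.0); row=np.array([np.cos(a),np.sin(a),0]); up=np.array([-np.sin(a),np.cos(a),0]) # rail +y, rail -x
l=np.cos(np.pi/6)*np.array([0,0,1])+.5*up
def tool(axis): # orientation with fingers along -axis, jaws along row
    M=np.column_stack([np.cross(-axis,-row),-axis,-row]); return R.from_matrix(M).as_euler('xyz',degrees=True)
V=tool(np.array([0,0,1.])); T=tool(l)
M0=[np.array([.5883,.0284,.092]),np.array([.536,.0468,.092]),np.array([.4843,.0642,.092])]
E
python3 - <<'E'
from h import *
import pickle
w=pickle.load(open("F0.pkl","rb"))["wrist1"]
print("card",onz(w,(225.4,156),.11),onz(w,(221,189.6),.11))
g=onz(w,(214.4,179.4),.154);print(g,V,T)
for m in M0:
    for h in (.105+.02,.105-.06): print(env.inverse_kinematics(m+l*h,T))
xy=(.461,.2125)
env.goto([*xy,.25],V)
env.move_straight([*xy,.117],rate=.15)
env.gripper_to(0.0,50)
s=env.read_state();print(s["opening"],s["force"],s["clock"])
env.move_straight([*xy,.27],rate=.15)
s=env.read_state();print(s["opening"],s["force"],s["clock"])
f=env.grab_frame("wrist");cv2.imwrite("pics/wrist2.png",f["image"]);pickle.dump((f,s),open("F2.pkl","wb"))
E
```

```text
card [0.47770126 0.18783104 0.11      ] [0.43432811 0.22299728 0.11      ]
[0.45967119 0.21184669 0.154     ] [-90.   0.  71.] [-90.  30.  71.]
[ 31.97039123  31.51310782   0.10903681  18.49023091 -83.12252526
 -57.22292986]
[ 29.62172843  32.75113522  -8.95089043  20.24413749 -72.78166783
 -58.88959677]
[ 35.95331997  27.57099591  -6.16134222  16.85783593 -81.92378538
 -61.16111117]
[ 33.64486679  29.04823569 -15.26982689  18.68059434 -71.29596054
 -62.72121603]
[ 40.32378934  23.91163463 -11.58818733  14.95879018 -81.210499
 -65.1473025 ]
[ 38.11538794  25.59102942 -20.81544093  16.76322096 -70.26358308
 -66.56245928]
0.21831603989827225 [ 0.03187348 -0.17075492  0.91903743] 6.4583
0.2129270802595341 [ 0.55059983 -0.10567317 -0.65623964] 7.625
```

View pics/wrist2.png

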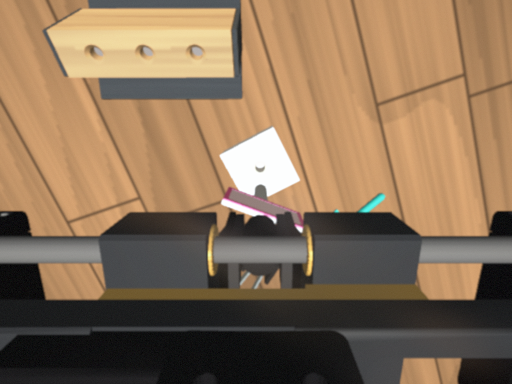

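The post is held: its foot is at (260,188), just above the stand hole at (260,167). The mouths are at (95,51), (146,51) and (196,51). Next I check the foot and mouths numerically and pre-position over socket 2.

Run:
```python
from h import *
import pickle
f,s=pickle.load(open("F2.pkl","rb"))
P=s["position"];print(P,"foot pred",proj(f,P-[0,0,.107]), "ring",proj(f,P-[0,0,.047]))
m=[onz(f,p,.092) for p in [(95,51.5),(145.5,51.5),(196,51.5)]];print(np.round(m,4))
d=m[0]-m[2];print(np.degrees(np.arctan2(d[1],d[0])),np.linalg.norm(d))
env.goto(M0[2]+l*(.107+.06),T)
env.move_straight(M0[2]+l*(.107+.02))
s=env.read_state();f=env.grab_frame("wrist");pickle.dump((f,s),open("F3.pkl","wb"))
P=s["position"];print(P-(M0[2]+l*.127),s["tool_rot"],s["clock"])
print("foot pred",proj(f,P-l*.107),"mouth pred",[proj(f,q).round(1) for q in M0])
im=f["image"][100:250,160:360];cv2.imwrite("pics/c3.png",cv2.resize(im,None,fx=4,fy=4,interpolation=cv2.INTER_CUBIC))
```

```text
[0.4604266  0.21214241 0.26886452] foot pred [260.08262482 184.47368922] ring [260.26605827 203.72174368]
[[0.5873 0.0294 0.092 ]
 [0.5354 0.0473 0.092 ]
 [0.4834 0.0651 0.092 ]]
-18.96314244964279 0.10979005781890638
[2.11569962e-04 5.78506236e-05 1.92434120e-03] [-90.14775294  29.83258917  70.94667912] 8.5333
foot pred [260.58328269 183.87191769] mouth pred [array([155.3, 179.5]), array([208.4, 179.8]), array([260.8, 179.5])]
```

View pics/c3.png

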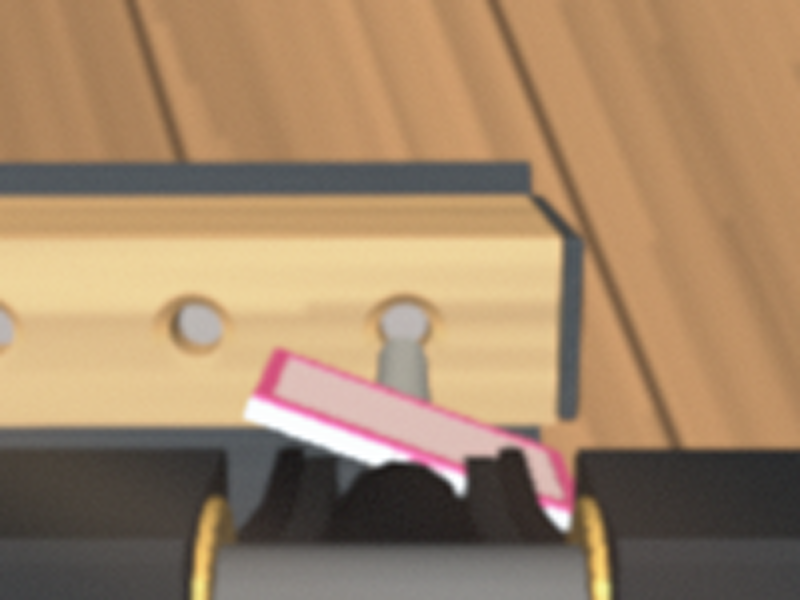

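The foot seems about 3 mm towards +up in the lean plane, a tilt of about 1.6°, which agrees with how the post stood in the stand. Over socket 2 the mouth is at image (261,180), as predicted. I'll rotate the tool to compensate and push.

```bash
cat >> h.py <<'E'
def lean(deg): return np.cos(np.radians(deg))*np.array([0,0,1])+np.sin(np.radians(deg))*up
T2=tool(lean(31.5)); L=.107
def tcp(m,depth): # TCP for foot at given depth below mouth; post crosses tool axis at grasp point 19 mm behind TCP
    return m-l*depth+l*(L+.019)-lean(31.5)*.019
def depth(m):
    s=env.read_state(); A=rot(s["tool_rot"]);P=s["position"]
    return round(1000*float(-(P-tcp(m,0))@l),1),(1000*(P-tcp(m,0)-l*((P-tcp(m,0))@l))).round(1),s["force"].round(1),s["clock"]
def push(m,to=.066,fl=30,rate=.04):
    hit=env.move_straight(tcp(m,to),rotation=T2,rate=rate,force_limit=fl)
    print("hit",hit,depth(m)); return hit
E
python3 - <<'E'
from h import *
m=M0[2]
env.move_straight(tcp(m,-.012),rotation=T2); print(depth(m))
push(m,.012,12); push(m)
f=env.grab_frame("wrist");g=env.grab_frame("scene")
import pickle;pickle.dump((f,g,env.read_state()),open("F4.pkl","wb"))
A=cv2.resize(f["image"][130:240,200:320],(600,550),interpolation=cv2.INTER_CUBIC)
c=proj(g,m).round().astype(int);B=cv2.resize(g["image"][c[1]-50:c[1]+20,c[0]-12:c[0]+13],(200,550),interpolation=cv2.INTER_CUBIC)
cv2.imwrite("pics/c4.png",np.hstack([A,B]))
E
```

```text
(-11.8, array([-0.1,  0.2, -0.1]), array([ 0.7,  0.8, -1.4]), 8.8333)
hit False (12.1, array([-0. ,  0.2, -0.1]), array([-1.1,  0.2, -2.4]), 9.5833)
hit True (59.2, array([ 1.1,  1. , -0.8]), array([-2. ,  4.3,  5.5]), 10.825)
```

View pics/c4.png

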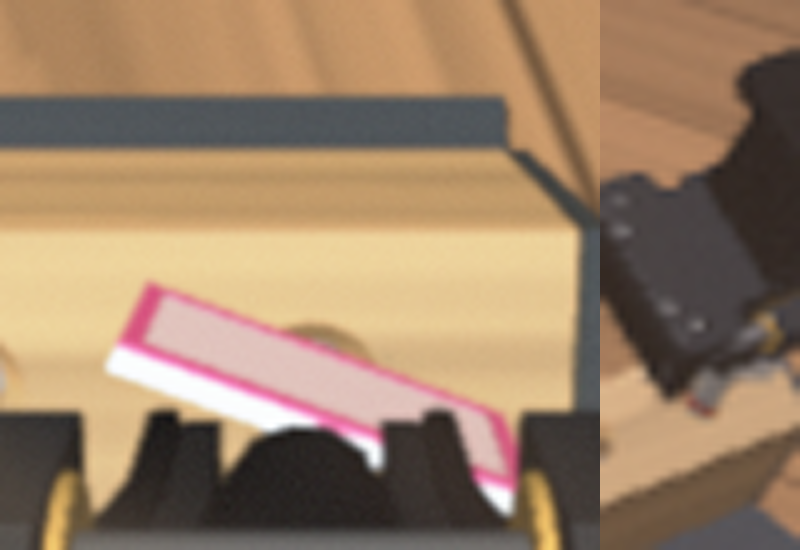

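The card's corner in the wrist image, at (230,187), hasn't moved since before insertion, so the post didn't slip in the grip. A stop at 59 mm therefore means socket 2 is clear. I'll press once more to seat it, release, back off along the lean and check the ring.

Run:
```python
from h import *
import pickle
m=M0[2]
push(m,.070,40,.03)
f=env.grab_frame("wrist"); 
env.gripper_to(1.0); print(depth(m))
P=env.read_state()["position"]
env.move_straight(P+lean(31.5)*.12,rate=.12)
env.goto([.30,.35,.40],V); env.dwell(.3)
g=env.grab_frame("scene");t=env.grab_frame("top");print(env.read_state()["clock"])
pickle.dump((f,g,t),open("F5.pkl","wb"))
print("pred foot..: mouth",proj(g,m),"grip top",proj(g,m+l*.084),"grip bottom",proj(g,m+l*.044),"card",proj(g,m+l*.008),proj(g,m+l*.04))
c=proj(g,m).round().astype(int);x,y=c[0]-50,c[1]-45
A=cv2.resize(g["image"][y:y+75,x:x+100],None,fx=8,fy=8,interpolation=cv2.INTER_CUBIC);print(x,y)
cv2.imwrite("pics/c5.png",A)
```

```text
hit True (59.5, array([ 1.7,  1.1, -0.9]), array([-4.7,  5.9,  7.4]), 11.2417)
(60.7, array([ 2.2,  1.7, -1.3]), array([-0.3,  0.5,  0.9]), 12.5833)
15.4083
pred foot..: mouth [262.07722661 184.53525483] grip top [270.61111804 171.42536486] grip bottom [266.41820545 177.86657908] card [262.84649187 183.35349819] [266.01220175 178.49028794]
212 140
```

View pics/c5.png

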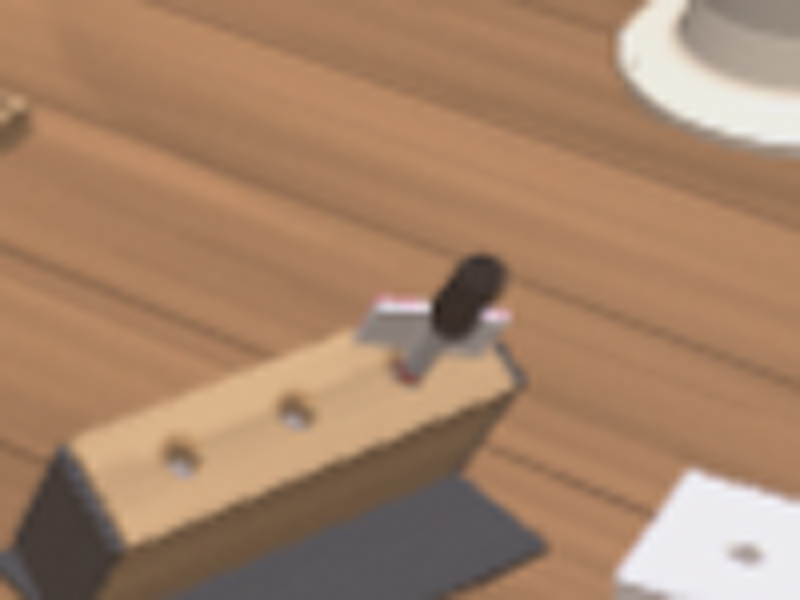

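The red ring now sits at the mouth, at crop (405,370), and the post stands free in socket 2. I have plenty of time, so I'll take one closer look from the +y side to confirm the depth.

Run:
```python
from h import *
m=M0[2]
for k in (50,40,30):
    p=m+up*.17+np.array([0,0,.13]);o=tool(lean(k))
    if env.inverse_kinematics(p,o) is not None:
        env.goto(p,o);break
print(k);env.dwell(.3);f=env.grab_frame("wrist");print(env.read_state()["clock"])
for n,h in [("mouth",0),("ringtop",.004),("cardbot",.008),("gripbot",.044),("griptop",.084)]: print(n,proj(f,m+l*h).round(1))
c=proj(f,m+l*.04).round().astype(int);x,y=max(c[0]-65,0),max(c[1]-50,0);print(x,y)
cv2.imwrite("pics/c6.png",cv2.resize(f["image"][y:y+100,x:x+130],None,fx=6,fy=6,interpolation=cv2.INTER_CUBIC))
g=env.grab_frame("top")
for t in ["bun_tray","jar","tongs"]: print(t,[np.round(r["xyz"],3) for r in env.search_frame(g,t)[:1]])
```

```text
50
16.9917
mouth [260.1 157.2]
ringtop [260.1 156.6]
cardbot [260.1 156. ]
gripbot [260.1 150. ]
griptop [260.1 141.6]
195 101
bun_tray [array([0.528, 0.028, 0.073])]
jar [array([ 0.624, -0.25 ,  0.098])]
tongs []
```

View pics/c6.png

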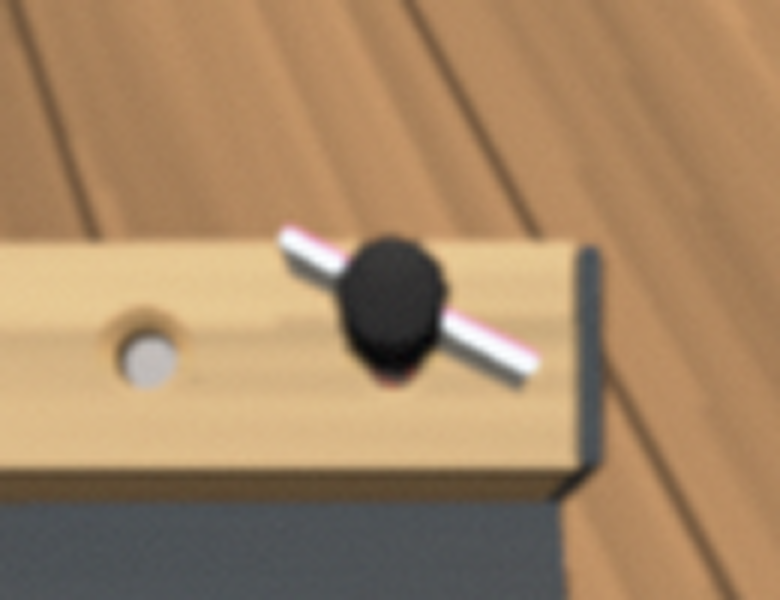

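Run:
```python
from h import *
env.close_job()
```

```text
the job is handed in; nothing more can be done
```

The post is standing fully home in socket 2 (the rail's -y end), which was clear on the first try. I let go of it, backed the arm away and handed the job in at about 17 s.

- **Insertion:** I pushed the post past the plug with a 30 N stop and then pressed again to 40 N. It stopped hard 59.2 and then 59.5 mm below the mouth, against 60 mm for fully home and 40–48 mm for a stub. The card had not shifted between the fingers, so the post did not slip in the grip.
- **After release:** the scene crop shows the red ring at the mouth of socket 2, with the grip end where a fully home post should have it, to within a pixel or two.
- **Weaker checks:**
  - The last close wrist view looked almost straight along the post. It fits the ring being at the mouth but does not prove the depth.
  - In the final top picture the networks missed the tongs and mistook the rail for the bun tray. Only the jar was confirmed in place. The planned moves did not go near the tray or the tongs.

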